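# Unlock the modelling turntable

## Robot

A 6-joint arm with a two-finger parallel gripper is mounted at the origin on the work surface. World frame = base frame: x ahead of the robot, y to its left, z up, the work surface at z = 0. Lengths are in m, angles in rad, forces in N, time in s.
With the tool pointing down it reaches from about 0.375 to 0.975 m from the base axis. Payload 3.8 kg.
Tool frame: the origin (TCP) lies midway between the tips of the shut fingers; the grasp point (between the pads) lies 19 mm behind it; z points along the fingers, y is the direction in which the jaws open and shut (so a half turn about z gives the same grasp; the last joint's range is limited). The gripper opens to 85 mm and grips with 20 to 120 N. Pads are 22 mm wide; open, the fingers measure 114 mm over their backs; the gripper's body (76 mm by 85 mm) begins 54 mm behind the grasp point. The pads swing forward as they close: fully open they stand 13 mm farther back than shut.
Start: joints at [-1.195, 0.264, 1.604, -0, 1.274, -0.037], TCP at [0.271, -0.618, 0.231] pointing down, gripper open.
Joint ranges: [-2.63, 2.63], [-0.94, 2.18], [0.31, 2.57], [-1.31, 4.45], [0, 2.66], [-2.55, 2.55]. Speed limits (rad/s): [2.57, 2.57, 3.14, 3.14, 3.14, 3.14].

## Interface

Orientations are given as a rotation vector (axis times angle).
In Python, from workcell import bot gives the robot as it stands. The module is installed in compiled form; this text tells all that it offers.
- The arm moves only by the tool move_arm, never from a script. Its argument "steps" is a list of rows, each a list of 5 numbers: the shift along the tool's x, y, z in mm, then the turn about the tool's z in degrees, then the opening in per cent of the stroke, from 0 (shut) to 100 (fully open). In form: [[tx, ty, tz, turn, claw], ...]. A call has 1 to 20 rows; each row is the pose to reach, as a shift and turn from the pose commanded when the call began, along the tool's axes at that moment; what a row does not reach only later rows make up. A row lasts 1/10 s, in which the tool goes at most 50 mm and 8.59 degrees, less where a joint would pass 70% of its speed; a pose out of reach is approached as far as the arm can. A call with a gripper value outside its range is refused whole. The fingers move at their own pace and stop on an object; "newtons" is the grip in N (left out, the last holds). Time passes only in rows, so rows that repeat a pose let the fingers close. It gives the time, the measured TCP pose, the force and the opening at its end, in the units of the state.
- bot.read_state(): the state, without advancing time (a new reading comes with each control period).
- bot.read_camera(name): name is "scene" or "top" or "wrist"; returns a dict with "pixels" (420x560x3 uint8, red, green, blue), "depth" (420x560 float32, m along the optical axis (not along the pixel's ray), 0 where there is no reading), "fovy" (degrees; the focal length in pixels is half the picture's height over the tangent of half this angle, whatever the lens; pixels are square), "cx", "cy" (the principal point, pixels), "k1" (the pictures are not rectified: a ray, as slopes to the right and down, at radius r is drawn at 1 + k1 r^2 times it, then the intrinsics apply), "xyz" and "attitude" of the camera in the world. Camera axes: x right, y up, looking along -z (the intrinsics and any distortion apply to the point x, -y, -z); pixel columns grow to the right and rows downward; lengths in m; the calibration is good to about 2 mm. A picture is of the moment at which its call begins.
- bot.finish_job(): hands the job in, once; it reports no verdict.
The state is a dict: "time": time; "q": joint angles; "joint_vel": joint speeds; "joint_torque": joint torques, N m; "tool_pos": TCP position; "tcp_rot": TCP orientation; "wrist_force": force on the tool from outside, world axes, zero at the start; "torque": the same for the moment, N m; "width": opening from 0.0 (shut) to 1.0 (fully open).
Only numpy, scipy, OpenCV 4.12 (cv2) and the standard library are available. Lean on these libraries where they do the work, as an engineer would, in place of code of your own. Each camera call takes 0.05 s, during which the arm holds its last target.

## Task

Unlock the sculptor's turntable: press the thumb plate of the spring catch down with one fingertip and, without letting it up on the way, push the bolt by its knob with the other finger all the way back out of the wheel. Then take the hand away, so that the catch springs up again and locks the bolt in its drawn position. Do not turn the wheel or disturb the other things on the bench.

Things in the scene. Friction and masses are not known exactly. Their poses are not given: they have to be found in the camera images.
- turntable: plywood base board 300 x 500 x 18 mm fixed to the bench; carries wheel, bolt and catch. Origin on the bench top, below the bolt's centre line where the catch's nose arm crosses it. Own -y: the way the bolt is drawn, away from the wheel; +x: the side of the thumb plate; z up. Board covers x -150 to 150, y -110 to 390 mm. All heights below are above the bench
- bolt_knob (a point): top centre of the bolt's upright steel knob, 23 mm across at its widest (53 mm high), 15 mm at its foot, standing on the bolt from 33 to 63 mm high. It moves with the bolt: home at turntable x 0, y -58. It is pushed towards -y by a finger standing between the nose arm and the knob (42 mm of free bolt; lowest safe fingertip height there 34 mm)
- bolt_nose (a point): where the catch's nose arm crosses the bolt: on the flat steel bolt's top, at turntable x 0, y 0, 33 mm high (fixed point). The bolt is 20 mm wide and runs along y between low guide cheeks (32 mm high, x -16 to 16). The nose arm covers y -4 to 4 and rises to 43 mm (47 mm when pressed). Two staples cross the bolt at y 17 and 48, 37 mm high
- catch_plate (a point): middle of the top of the catch's ribbed steel thumb plate, beside the bolt: 38 mm wide (turntable x 26 to 64), 70 mm long (y -82 to -12). The point is at x 47, y -47, 47.5 mm high at rest, 40 mm when fully pressed. At rest its outer edge is cocked up 8 degrees, pressed it leans 9 degrees the other way. It works pressed anywhere along its length; a fingertip may slide along it
- catch (a joint): angle of the spring catch, a rocker on a pin parallel to the bolt at turntable x 22: 0 = up, nose down in a notch of the bolt, bolt blocked; 0.30 rad = thumb plate fully down on its stop. The nose clears the bolt above 0.17 rad. On the middle of the plate it takes about 3 N to start and 7 N to press fully, nearer the pin more
- bolt (a joint): travel of the bolt: 0 = home in the wheel's keeper (locked), 0.028 m = fully drawn against its stop, where the catch's nose can drop into the second notch. It slides with about 2 N of friction and has no spring
- wheel (a joint): turn of the wheel, rad, 0 at the start; the bolt blocks it while home, afterwards it turns on its bearing
- wheel_top (a point): centre of the wheel's top: wooden disc 300 mm in diameter, its top 64 mm high, centred at turntable x 0, y 228. A fragile plaster-and-wire figure up to 245 mm high, within 100 mm of the centre, is screwed to it. Steel forks under the rim take the bolt's tip
- spatula: loose modelling spatula lying on the bench, 190 mm long along its own x. Origin at the underside, near its middle. To be left alone
- jar: loose amber glass jar with a steel cap, 64 mm diameter, 85 mm tall, standing. Origin at the centre of the underside. To be left alone
- bowl: loose grey plaster-mixing bowl, 110 mm across, 55 mm tall. Origin at the centre of the underside. To be left alone
- rasp_block: loose wooden sanding block 30 x 75 x 28 mm. Origin at the centre of the underside. To be left alone

How it is judged:
On the way, in this order (a step that is already met when the one before it is completed fails the run):
1. a fingertip holds the catch down while the bolt is still home (value of joint catch above 0.15 rad and contact force between the fingers and catch above 0.5 N and value of joint bolt below 0.006 m), for 0.1 s.
2. the bolt is pushed all the way back with the catch still held down (value of joint bolt above 0.026 m and value of joint catch above 0.15 rad and contact force between the fingers and catch above 0.5 N), for 0.05 s.
3. the catch has sprung up into the second notch (value of joint bolt above 0.025 m and value of joint catch below 0.07 rad), for 0.1 s.
At the end, for the whole second after the job is handed in: The bolt is drawn by more than 25 of its 28 mm, the catch is up (below 0.07 rad) with its nose in the second notch, and the wheel is within 0.06 rad of where it was (all of step 3 and value of joint wheel between -0.06 and 0.06 rad); the robot touches nothing.
It fails at once if the catch is let up while the bolt is on its way (value of joint bolt between 0.007 and 0.024 m and value of joint catch below 0.185 rad and contact force between the fingers and catch below 0.2 N).
It fails at once if the wheel is turned (value of joint wheel above 0.06 rad or value of joint wheel below -0.06 rad).
It fails at once if a thing on the bench is moved or lifted (distance of any of spatula, jar, bowl, rasp_block from where it was at the start of the episode above 0.02 m).
It also fails if it takes over 45 s, if anything falls off the work surface, if the arm or the gripper's body presses on something with over 40 N, if the wrist force passes 120 N, or if a joint passes its speed limit or range.

## Working session

There is one attempt and no reset: what is moved stays moved. The work goes in short steps, Python scripts to look and compute and a tool call to move; the robot and the scene stay as the last step left them, time stands still between calls to the robot, and variables do not carry over. Pictures are saved under pics/ and viewed, and the job is handed in when it is done.

Besides the shell and the picture viewer there is one more tool, called in YAML: its name, and indented under it one key for each argument. move_arm: Moves the arm, as the interface text tells. Its arguments: {"type":"object","properties":{"steps":{"type":"array","items":{"type":"array","items":{"type":"number"}}},"newtons":{"type":"number"}},"required":["steps"]}

```bash
mkdir -p pics; ls
python3 - <<'E'
from workcell import bot
import cv2,numpy as np,pickle
print(bot.read_state())
d={}
for n in ["scene","top","wrist"]:
    c=bot.read_camera(n); d[n]=c
    cv2.imwrite(f"pics/{n}0.png",c["pixels"][:,:,::-1])
    print(n,{k:c[k] for k in c if k not in("pixels","depth")})
pickle.dump(d,open("cam0.pkl","wb"))
E
```

```text
pics
{'time': 0.0, 'q': array([-1.19488687e+00,  2.64799407e-01,  1.60538576e+00, -1.26313329e-05,
        1.27368714e+00, -3.69085881e-02]), 'joint_vel': array([-0.00263513, -0.00101312, -0.00043815,  0.00075471, -0.00077786,
        0.00224562]), 'joint_torque': array([ 7.03410133e-04, -5.15108442e+01, -3.67311180e+01,  9.79709966e-05,
        1.29001550e-02, -4.52399206e-06]), 'tool_pos': array([ 0.27052437, -0.61761772,  0.2299245 ]), 'tcp_rot': array([-3.07270809e+00, -6.43403944e-01,  6.22305361e-04]), 'wrist_force': array([-0.11079634,  0.17004202,  0.23370778]), 'torque': array([ 0.01663624, -0.02661113,  0.02154009]), 'width': 1.0011622713977422}
scene {'fovy': 49.67155598493028, 'cx': 274.53432630838734, 'cy': 207.5645881007442, 'k1': 0.02623052483890241, 'xyz': array([ 1.23247455, -0.19173117,  0.76861107]), 'attitude': array([0.64781965, 0.51984098, 1.23552504])}
top {'fovy': 54.08446432403998, 'cx': 278.0608979954703, 'cy': 206.94205882878708, 'k1': -0.016647019016604273, 'xyz': array([ 0.39865873, -0.05390854,  1.03044129]), 'attitude': array([ 0.13871269, -0.14166195, -1.57498359])}
wrist {'fovy': 62.24079688860025, 'cx': 280.5462405196156, 'cy': 211.16959840739273, 'k1': -0.027624612372275644, 'xyz': array([ 0.33697373, -0.5885201 ,  0.37358647]), 'attitude': array([-0.25407545,  0.1689167 , -1.15019902])}
```

View pics/scene0.png

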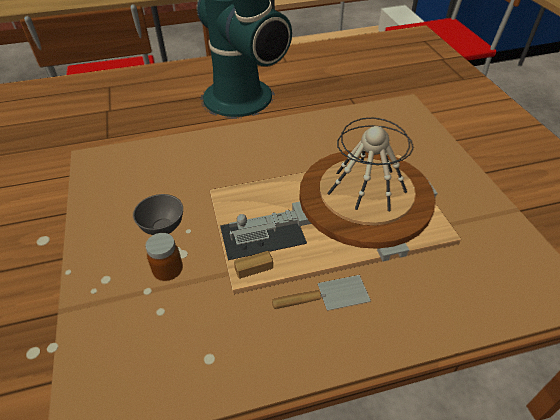

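View pics/top0.png

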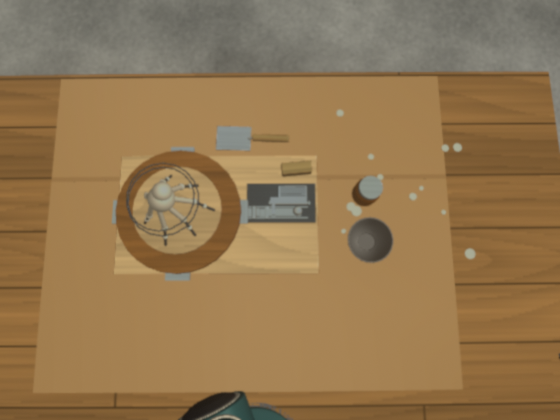

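View pics/wrist0.png

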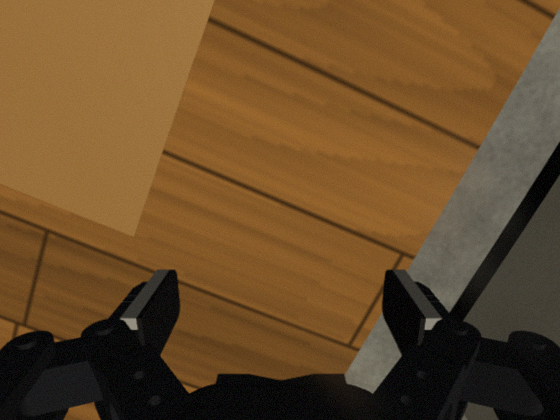

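```bash
cat > h.py <<'E'
import numpy as np,cv2,pickle
from scipy.spatial.transform import Rotation as R
def K(c):
    h,w=c["pixels"].shape[:2]; f=h/2/np.tan(np.radians(c["fovy"])/2)
    return np.array([[f,0,c["cx"]],[0,f,c["cy"]],[0,0,1]]),np.array([c["k1"],0,0,0,0.])
def ray(c,uv):
    k,d=K(c); p=cv2.undistortPoints(np.array(uv,float).reshape(-1,1,2),k,d).reshape(-1,2)
    v=np.c_[p[:,0],-p[:,1],-np.ones(len(p))]
    return np.array(c["xyz"]),R.from_rotvec(c["attitude"]).apply(v)
def plane(c,uv,z):
    o,v=ray(c,uv); return o+v*((z-o[2])/v[:,2])[:,None]
def proj(c,P):
    k,d=K(c); v=R.from_rotvec(c["attitude"]).inv().apply(np.array(P,float).reshape(-1,3)-c["xyz"]); v=v*[1,-1,-1]
    return cv2.projectPoints(v,np.zeros(3),np.zeros(3),k,d)[0].reshape(-1,2)
def tri(c1,u1,c2,u2):
    o1,v1=ray(c1,[u1]);o2,v2=ray(c2,[u2]);A=np.c_[v1[0],-v2[0]]
    s=np.linalg.lstsq(A,o2-o1,rcond=None)[0];a=o1+s[0]*v1[0];b=o2+s[1]*v2[0];return (a+b)/2,np.linalg.norm(a-b)
E
python3 - <<'E'
from h import *
d=pickle.load(open("cam0.pkl","rb"))
t=d["top"]["pixels"][:,:,::-1]; cv2.imwrite("pics/topz.png",cv2.resize(t[145:245,225:335],None,fx=7,fy=6,interpolation=cv2.INTER_CUBIC)) if 0 else cv2.imwrite("pics/topz.png",cv2.resize(t[150:240,230:330],None,fx=6,fy=6,interpolation=cv2.INTER_CUBIC))
t=d["scene"]["pixels"][:,:,::-1]; cv2.imwrite("pics/scz.png",cv2.resize(t[200:280,215:315],None,fx=7,fy=7,interpolation=cv2.INTER_CUBIC))
E
```

```text
(no output)
```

View pics/topz.png

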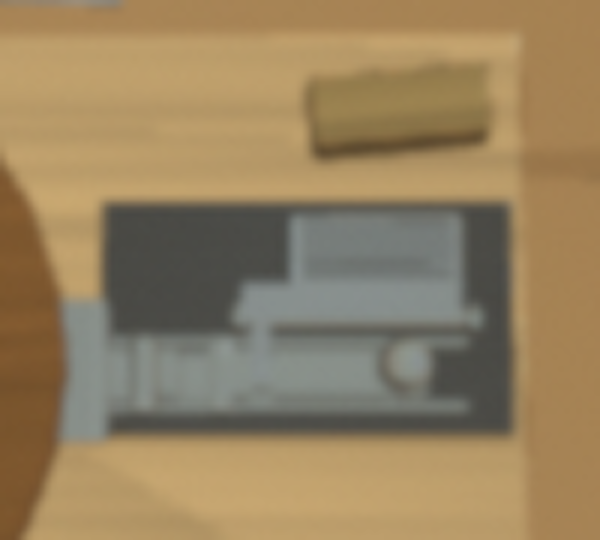

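View pics/scz.png

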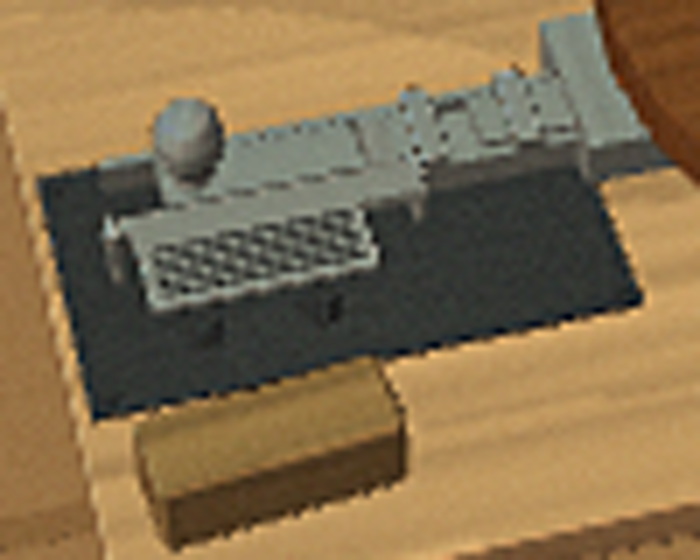

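Run:
```python
from h import *
d=pickle.load(open("cam0.pkl","rb"));t=d["top"]
P=lambda x,y:(230+(x+.5)/6-.5,150+(y+.5)/6-.5)
# dark mat corners (zoom px), board right edge
for n,q,z in [("mat TL",(104,204),.02),("mat TR",(508,204),.02),("mat BR",(513,434),.02),("mat BL",(104,434),.02),("board TR",(520,36),.018),("board R low",(527,530),.018),("knob",(408,361),.058),("nose",(262,365),.043),("plate NWouter",(292,214),.05),("plate outer R",(462,214),.05)]:
    print(n,P(*q),plane(t,[P(*q)],z)[0].round(4))
# board mask edges
im=cv2.cvtColor(t["pixels"],cv2.COLOR_RGB2GRAY).astype(int)
sat=cv2.cvtColor(t["pixels"],cv2.COLOR_RGB2HSV)
for r in (162,220,250,265): print(r,sat[r,310:326,1],sat[r,310:326,2])
s=d["scene"];S=lambda x,y:(215+(x+.5)/7-.5,200+(y+.5)/7-.5)
print("knob tri",tri(t,P(405,360),s,S(188,138)))
print("plate corner tri",tri(t,P(462,214),s,S(158,308)),tri(t,P(292,214),s,S(378,262)))
```

```text
mat TL (246.91666666666666, 183.58333333333334) [0.6413 0.0214 0.02  ]
mat TR (314.25, 183.58333333333334) [ 0.6398 -0.1484  0.02  ]
mat BR (315.0833333333333, 221.91666666666669) [ 0.5422 -0.1481  0.02  ]
mat BL (246.91666666666666, 221.91666666666669) [0.5437 0.0209 0.02  ]
board TR (316.25, 155.58333333333334) [ 0.7138 -0.1556  0.018 ]
board R low (317.4166666666667, 237.91666666666669) [ 0.5026 -0.1531  0.018 ]
knob (297.5833333333333, 209.75) [ 0.5667 -0.1033  0.058 ]
nose (273.25, 210.41666666666666) [ 0.5681 -0.0448  0.043 ]
plate NWouter (278.25, 185.25) [ 0.6292 -0.0575  0.05  ]
plate outer R (306.5833333333333, 185.25) [ 0.6287 -0.1268  0.05  ]
162 [118 115 111 110 111 112 119 125 126 127 128 127 127 128 127 128] [156 169 180 183 183 180 172 163 164 165 165 165 165 165 165 165]
220 [ 23  20  20  23  41  83 103 117 126 124 125 124 124 124 125 125] [ 76  75  75  76  87 120 151 161 160 164 167 166 166 166 165 165]
250 [111 111 110 110 110 111 110 110 114 122 125 127 125 125 126 126] [186 186 185 185 185 184 185 183 176 169 167 167 167 167 168 168]
265 [111 111 111 111 111 111 108 105 106 120 124 125 124 125 124 125] [198 197 198 197 198 198 198 195 185 172 168 167 168 167 167 167]
knob tri (array([ 0.56774396, -0.1020114 ,  0.05442586]), np.float64(0.0005393738679713399))
plate corner tri (array([ 0.6286748 , -0.12528718,  0.05079761]), np.float64(0.0028608743200112066)) (array([ 0.62909342, -0.05731964,  0.05076559]), np.float64(0.00032140504223429443))
```

move_arm:
  steps:
    - [515, -372, 0, -65.7, 45]
    - [515, -372, 0, -65.7, 45]
    - [515, -372, 0, -65.7, 45]
    - [515, -372, 0, -65.7, 45]
    - [515, -372, 0, -65.7, 45]
    - [515, -372, 0, -65.7, 45]
    - [515, -372, 0, -65.7, 45]
    - [515, -372, 0, -65.7, 45]
    - [515, -372, 0, -65.7, 45]
    - [515, -372, 0, -65.7, 45]
    - [515, -372, 0, -65.7, 45]
    - [515, -372, 0, -65.7, 45]
    - [515, -372, 0, -65.7, 45]
    - [515, -372, 0, -65.7, 45]
    - [515, -372, 80, -65.7, 45]
    - [515, -372, 80, -65.7, 45]
    - [515, -372, 80, -65.7, 45]
    - [515, -372, 80, -65.7, 45]
  newtons: 40

```text
time: 1.95
tool_pos: [0.5926, -0.0715, 0.151]
tcp_rot: [-2.234, -2.207, 0.002]
wrist_force: [0.1, 0.3, 0.8]
width: 0.45
```

```bash
cat > look.py <<'E'
import sys
from h import *
from workcell import bot
n=sys.argv[1]
d={}
for k in sys.argv[2:]:
    c=bot.read_camera(k); d[k]=c; cv2.imwrite(f"pics/{k}{n}.png",c["pixels"][:,:,::-1])
pickle.dump(d,open(f"cam{n}.pkl","wb"))
s=bot.read_state();r=R.from_rotvec(s["tcp_rot"]).as_matrix()
print(s["time"],s["tool_pos"],s["wrist_force"],s["width"],"\n",r.round(4))
E
python3 look.py 1 wrist scene top
```

```text
2.1 [ 0.59503444 -0.07169127  0.15405165] [0.09019776 0.15247043 0.32491114] 0.45104604003600235 
 [[ 1.190e-02  9.999e-01  4.400e-03]
 [ 9.999e-01 -1.190e-02 -8.000e-04]
 [-7.000e-04  4.400e-03 -1.000e+00]]
```

View pics/wrist1.png

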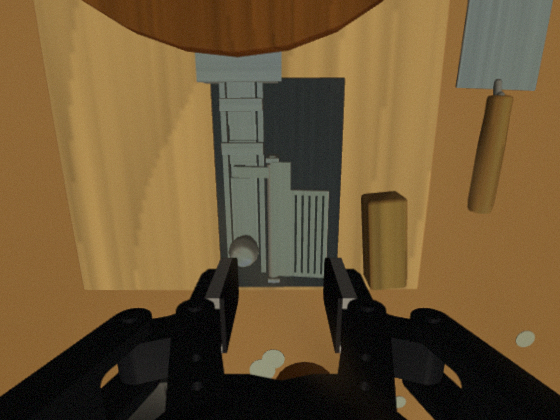

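View pics/scene1.png

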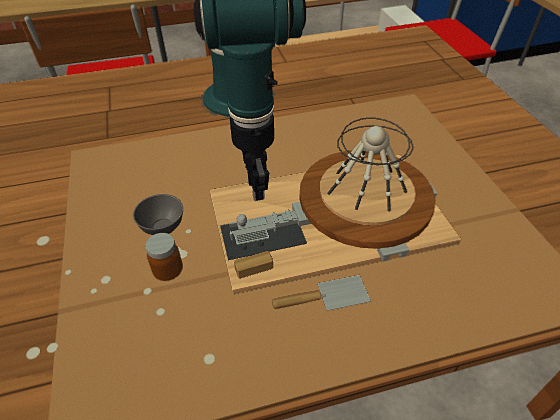

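Run:
```python
from h import *
d=pickle.load(open("cam1.pkl","rb"));w=d["wrist"];print(w["xyz"],w["attitude"])
for n,q,z in [("knob",(244,250),.054),("nose L",(233,172),.043),("nose R",(268,172),.045),("plate NE",(328,191),.05),("plate SE",(324,277),.05),("plate NW",(292,191),.0446),("mat TL",(210,78),.02),("mat TR",(344,78),.02),("mat BR",(341,287),.02),("board BL",(84,290),.018),("board BR",(418,290),.018)]:
    print(n,plane(w,[q],z)[0].round(4))
s=.154
for p in [(237,258),(324,258),(204,300),(353,300)]:print(p,plane(w,[p],s)[0].round(4),plane(w,[p],s+.006)[0].round(4))
dp=w["depth"]; print(dp[240:300:10,225:240:3].round(3)); print(dp[262,200:360:8].round(3))
cv2.imwrite("pics/w1z.png",cv2.resize(w["pixels"][150:350,190:380,::-1],None,fx=3,fy=3))
```

```text
[0.59384629 0.00118509 0.29450191] [-0.28804528  0.00412692 -0.01242093]
knob [ 0.5647 -0.1     0.054 ]
nose L [ 0.558  -0.0431  0.043 ]
nose R [ 0.5836 -0.043   0.045 ]
plate NE [ 0.6268 -0.0565  0.05  ]
plate SE [ 0.6255 -0.125   0.05  ]
plate NW [ 0.601  -0.0575  0.0446]
mat TL [0.5411 0.0237 0.02  ]
mat TR [0.6406 0.0224 0.02  ]
mat BR [ 0.6446 -0.1505  0.02  ]
board BL [ 0.4143 -0.1526  0.018 ]
board BR [ 0.714  -0.1557  0.018 ]
(237, 258) [ 0.5736 -0.0617  0.154 ] [ 0.5744 -0.059   0.16  ]
(324, 258) [ 0.6118 -0.0621  0.154 ] [ 0.611  -0.0594  0.16  ]
(204, 300) [ 0.5574 -0.0824  0.154 ] [ 0.559  -0.0788  0.16  ]
(353, 300) [ 0.6256 -0.0832  0.154 ] [ 0.6242 -0.0796  0.16  ]
[[0.292 0.28  0.281 0.262 0.256]
 [0.293 0.283 0.253 0.25  0.251]
 [0.147 0.148 0.    0.147 0.252]
 [0.137 0.136 0.138 0.143 0.154]
 [0.131 0.13  0.134 0.144 0.154]
 [0.122 0.127 0.135 0.144 0.153]]
[0.302 0.3   0.3   0.144 0.144 0.252 0.254 0.298 0.285 0.273 0.272 0.271
 0.269 0.27  0.268 0.265 0.144 0.146 0.3   0.3  ]
```

View pics/w1z.png

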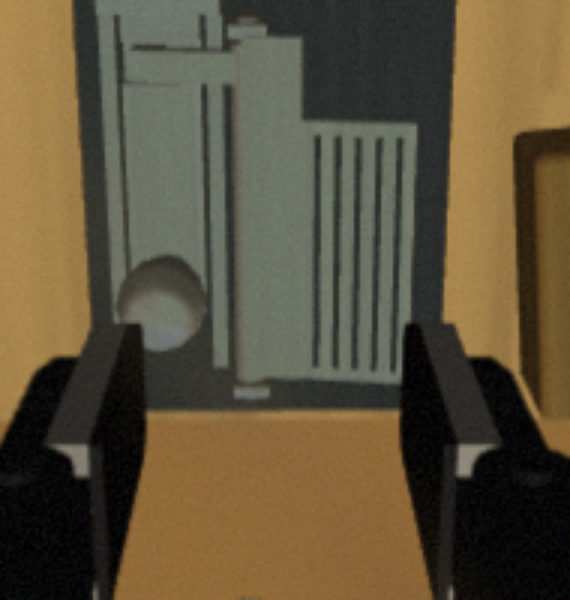

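Run:
```python
from h import *
from workcell import bot
for i in range(4): 
    s=bot.read_state(); print(s["time"],s["tool_pos"].round(4))
    
d=pickle.load(open("cam1.pkl","rb"));w=d["wrist"]
for p in [(233,261),(236,260),(328,261),(331,262),(228,262)]:
    o,v=ray(w,[p]);D=w["depth"][p[1],p[0]];print(p,D,(o+v[0]*D).round(4))
```

```text
2.1 [ 0.595  -0.0717  0.1541]
2.1 [ 0.595  -0.0717  0.1541]
2.1 [ 0.595  -0.0717  0.1541]
2.1 [ 0.595  -0.0717  0.1541]
(233, 261) 0.14550278 [ 0.5728 -0.0599  0.161 ]
(236, 260) 0.15035067 [ 0.5734 -0.0615  0.1564]
(328, 261) 0.14488992 [ 0.6125 -0.0601  0.1614]
(331, 262) 0.1455518 [ 0.6139 -0.0608  0.1609]
(228, 262) 0.14446619 [ 0.5709 -0.0598  0.162 ]
```

move_arm:
  steps:
    - [2, -5, 40, 0, 52]
    - [2, -5, 80, 0, 52]
    - [2, -5, 90, 0, 52]
    - [2, -5, 90, 0, 52]
    - [2, -5, 90, 0, 52]

```text
time: 2.6
tool_pos: [0.5902, -0.0693, 0.0636]
tcp_rot: [2.232, 2.207, 0.003]
wrist_force: [0.5, -0.0, 1.4]
width: 0.516
```

```bash
python3 look.py 2 wrist scene top
python3 - <<'E'
from h import *
d=pickle.load(open("cam2.pkl","rb"))
cv2.imwrite("pics/w2z.png",cv2.resize(d["wrist"]["pixels"][150:350,190:380,::-1],None,fx=3,fy=3))
cv2.imwrite("pics/s2z.png",cv2.resize(d["scene"]["pixels"][180:280,215:315,::-1],None,fx=6,fy=6))
E
```

```text
2.75 [ 0.5905341  -0.06926534  0.06398609] [-0.65332899 -0.71668046 -0.26551953] 0.5180489096474484 
 [[ 1.130e-02  9.999e-01  4.500e-03]
 [ 9.999e-01 -1.130e-02 -7.000e-04]
 [-7.000e-04  4.500e-03 -1.000e+00]]
```

View pics/w2z.png

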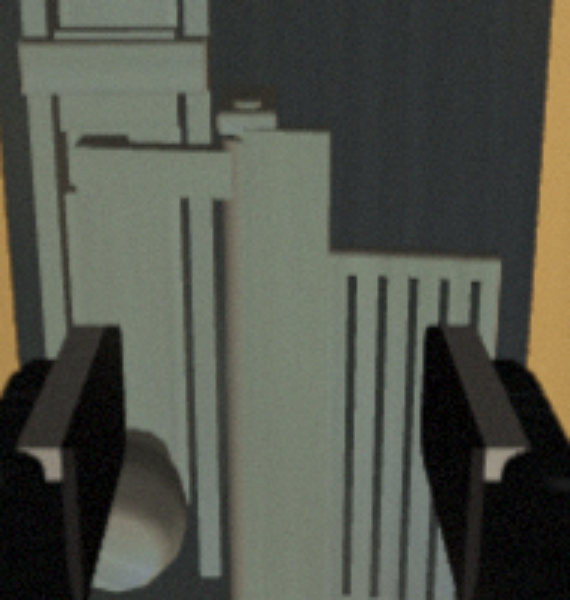

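View pics/s2z.png

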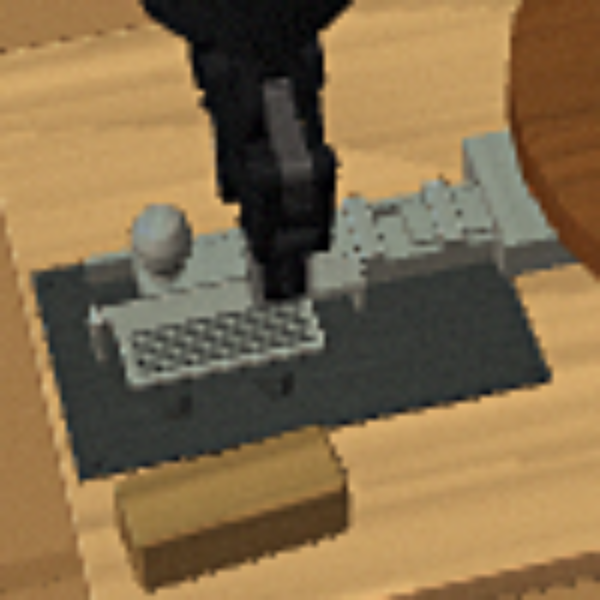

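move_arm:
  steps:
    - [0, 0, 6, 0, 52]
    - [0, 0, 12, 0, 52]
    - [0, 0, 16, 0, 52]
    - [0, 0, 19, 0, 52]
    - [0, 0, 22, 0, 52]
    - [0, 0, 22, 0, 52]

```text
time: 3.35
tool_pos: [0.5892, -0.0689, 0.0397]
tcp_rot: [2.233, 2.208, 0.002]
wrist_force: [1.9, 0.5, 5.1]
width: 0.521
```

move_arm:
  steps:
    - [0, 0, 2, 0, 52]
    - [0, 0, 4, 0, 52]
    - [0, 0, 4, 0, 52]

```text
time: 3.65
tool_pos: [0.5895, -0.0689, 0.0369]
tcp_rot: [2.233, 2.208, 0.002]
wrist_force: [-0.6, 1.3, 7.8]
width: 0.518
```

```bash
python3 look.py 3 wrist scene
python3 - <<'E'
from h import *
d=pickle.load(open("cam3.pkl","rb"))
cv2.imwrite("pics/w3z.png",cv2.resize(d["wrist"]["pixels"][150:350,190:380,::-1],None,fx=3,fy=3))
cv2.imwrite("pics/s3z.png",cv2.resize(d["scene"]["pixels"][180:280,215:315,::-1],None,fx=6,fy=6))
E
```

```text
3.75 [ 0.58951744 -0.06887826  0.0368791 ] [-0.14577732  0.85872013  8.85063223] 0.5163684916849711 
 [[ 1.130e-02  9.999e-01  2.200e-03]
 [ 9.999e-01 -1.130e-02 -1.000e-04]
 [-1.000e-04  2.200e-03 -1.000e+00]]
```

View pics/w3z.png

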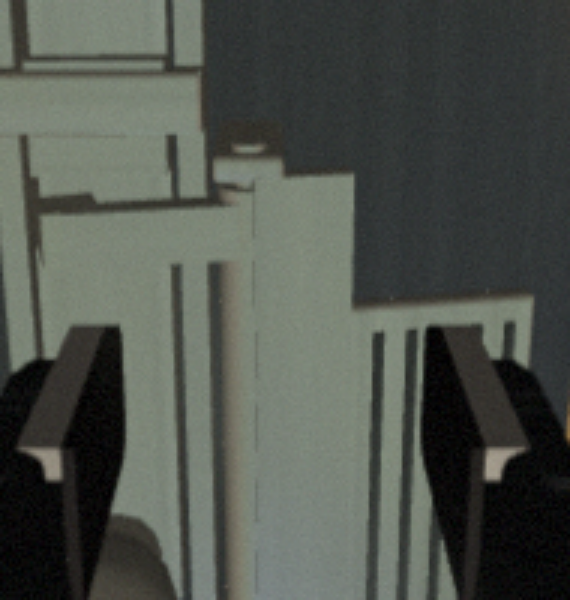

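View pics/s3z.png

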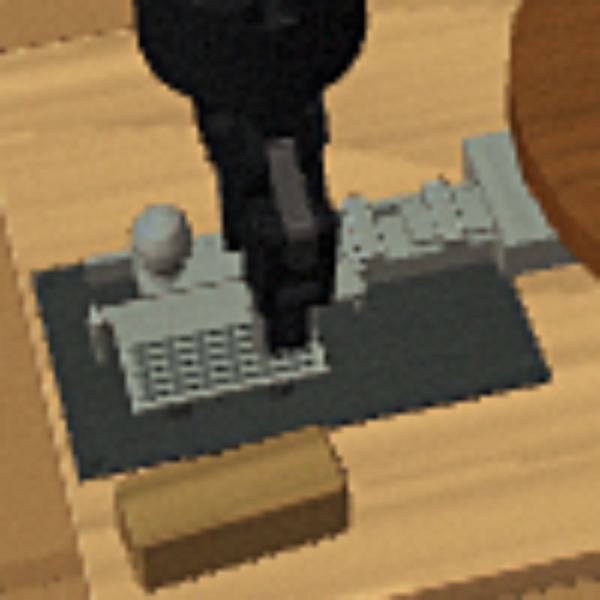

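move_arm:
  steps:
    - [0, 0, 1.5, 0, 52]
    - [0, 0, 3, 0, 52]
    - [0, 0, 3, 0, 52]

```text
time: 4.05
tool_pos: [0.5898, -0.0689, 0.0363]
tcp_rot: [2.233, 2.208, 0.003]
wrist_force: [-7.3, 2.6, 23.0]
width: 0.521
```

move_arm:
  steps:
    - [-2, 0, -0.7, 0, 52]
    - [-5, 0, -0.7, 0, 52]
    - [-8, 0, -0.7, 0, 52]
    - [-11, 0, -0.7, 0, 52]
    - [-14, 0, -0.7, 0, 52]
    - [-17, 0, -0.7, 0, 52]
    - [-20, 0, -0.7, 0, 52]
    - [-23, 0, -0.7, 0, 52]
    - [-26, 0, -0.7, 0, 52]
    - [-29, 0, -0.7, 0, 52]
    - [-32, 0, -0.7, 0, 52]
    - [-35, 0, -0.7, 0, 52]

```text
time: 5.25
tool_pos: [0.5915, -0.1019, 0.0361]
tcp_rot: [2.233, 2.206, 0.011]
wrist_force: [2.7, 10.0, 12.7]
width: 0.517
```

move_arm:
  steps:
    - [-1.5, 0, 0, 0, 52]
    - [-3, 0, 0, 0, 52]
    - [-4, 0, 0, 0, 52]
    - [-4, 0, 0, 0, 52]

```text
time: 5.65
tool_pos: [0.5914, -0.1061, 0.0361]
tcp_rot: [2.232, 2.206, 0.01]
wrist_force: [1.8, 9.2, 11.8]
width: 0.519
```

```bash
python3 look.py 4 wrist scene
python3 - <<'E'
from h import *
d=pickle.load(open("cam4.pkl","rb"))
cv2.imwrite("pics/w4z.png",cv2.resize(d["wrist"]["pixels"][150:350,190:380,::-1],None,fx=3,fy=3))
cv2.imwrite("pics/s4z.png",cv2.resize(d["scene"]["pixels"][180:280,215:315,::-1],None,fx=6,fy=6))
E
```

```text
5.75 [ 0.5914728  -0.10612495  0.03608632] [ 2.67076084  8.71479624 11.86043803] 0.5200796855657597 
 [[ 0.0119  0.9999  0.0069]
 [ 0.9999 -0.0119  0.0022]
 [ 0.0022  0.0069 -1.    ]]
```

View pics/s4z.png

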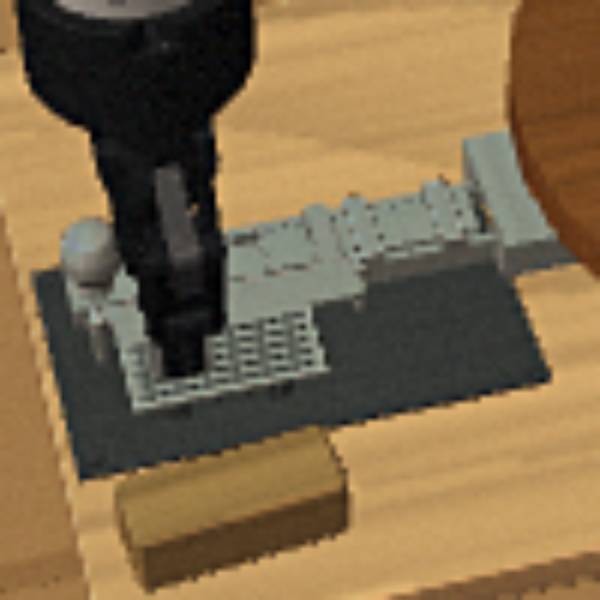

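View pics/w4z.png

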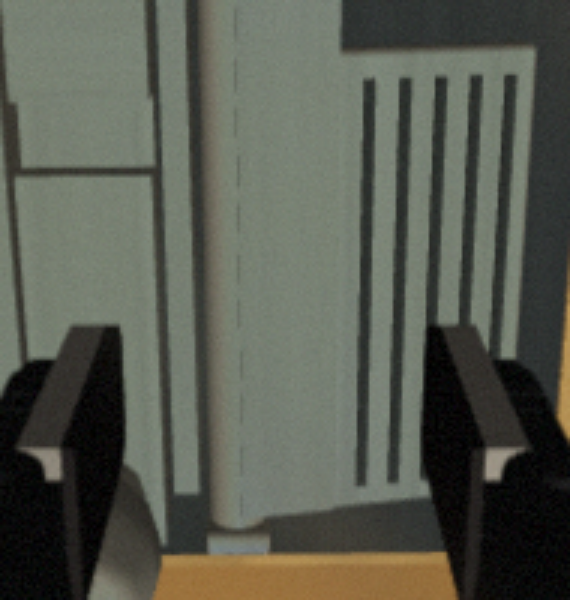

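move_arm:
  steps:
    - [-1, 0, 0, 0, 52]
    - [-1.5, 0, 0, 0, 52]
    - [-2, 0, 0, 0, 52]
    - [-2, 0, 0, 0, 52]

```text
time: 6.15
tool_pos: [0.5914, -0.108, 0.0361]
tcp_rot: [2.232, 2.206, 0.01]
wrist_force: [3.1, 9.0, 12.5]
width: 0.519
```

move_arm:
  steps:
    - [-1, 0, 0, 0, 52]
    - [-1.5, 0, 0, 0, 52]
    - [-2, 0, 0, 0, 52]
    - [-2, 0, 0, 0, 52]

```text
time: 6.55
tool_pos: [0.5914, -0.1086, 0.0361]
tcp_rot: [2.235, 2.206, 0.013]
wrist_force: [2.6, 13.4, 13.5]
width: 0.524
```

move_arm:
  steps:
    - [-1, 0, 0, 0, 52]
    - [-2, 0, 0, 0, 52]
    - [-2, 0, 0, 0, 52]

```text
time: 6.85
tool_pos: [0.5914, -0.1089, 0.0361]
tcp_rot: [-2.237, -2.205, -0.016]
wrist_force: [3.7, 20.1, 14.9]
width: 0.52
```

```bash
python3 look.py 5 scene top
python3 - <<'E'
from h import *
d=pickle.load(open("cam5.pkl","rb"))
cv2.imwrite("pics/s5z.png",cv2.resize(d["scene"]["pixels"][180:280,215:315,::-1],None,fx=6,fy=6))
E
```

```text
6.95 [ 0.59145226 -0.10886018  0.03610787] [ 3.69156568 20.46212692 14.5150314 ] 0.5181968038949489 
 [[ 0.014   0.9999  0.0067]
 [ 0.9999 -0.014   0.0072]
 [ 0.0073  0.0066 -1.    ]]
```

View pics/s5z.png

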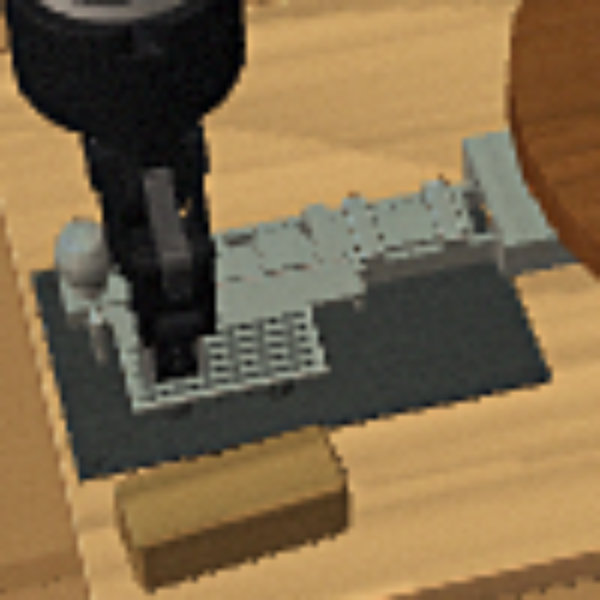

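move_arm:
  steps:
    - [2, 0, 0, 0, 52]
    - [2, 0, -5, 0, 52]
    - [2, 0, -10, 0, 52]
    - [2, 0, -15, 0, 52]
    - [3, 0, -30, 0, 52]
    - [3, 0, -70, 0, 52]
    - [3, 0, -120, 0, 52]
    - [3, 0, -160, 0, 52]
    - [3, 0, -160, 0, 52]
    - [-90, 0, -160, 0, 52]
    - [-90, 0, -160, 0, 52]
    - [-90, 0, -160, 0, 52]
    - [-90, 0, -160, 0, 52]

```text
time: 8.25
tool_pos: [0.5858, -0.2047, 0.1921]
tcp_rot: [-2.235, -2.205, 0.001]
wrist_force: [-0.1, 1.2, 0.4]
width: 0.514
```

```bash
python3 look.py 6 wrist scene top
python3 - <<'E'
from h import *
d=pickle.load(open("cam6.pkl","rb"))
cv2.imwrite("pics/s6z.png",cv2.resize(d["scene"]["pixels"][180:280,215:315,::-1],None,fx=6,fy=6))
E
```

```text
8.4 [ 0.58631686 -0.20289682  0.19238283] [ 0.45884287 -1.23206538 -0.12581946] 0.5182965536128883 
 [[ 1.070e-02  9.999e-01 -1.300e-03]
 [ 9.999e-01 -1.070e-02  7.000e-04]
 [ 7.000e-04 -1.300e-03 -1.000e+00]]
```

View pics/s6z.png

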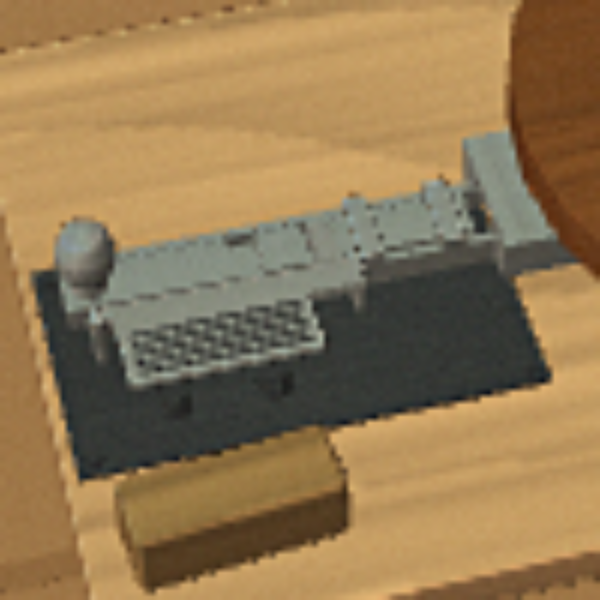

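View pics/wrist6.png

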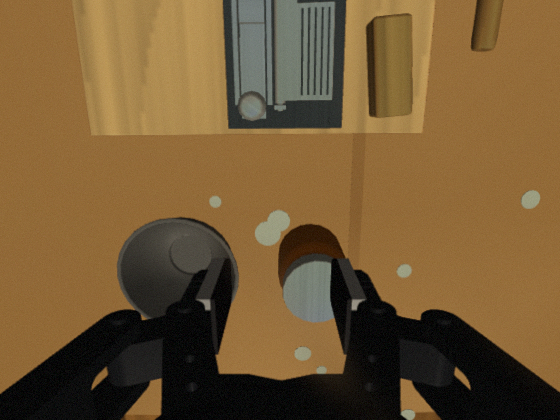

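View pics/scene6.png

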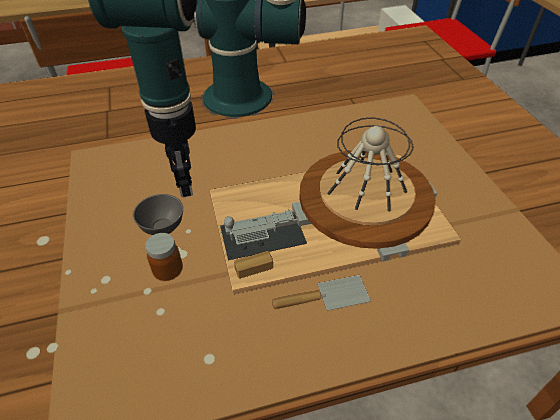

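Run:
```python
from h import *
from workcell import bot
s=pickle.load(open("cam6.pkl","rb"))["scene"]
Z=lambda x,y:(215+(x+.5)/6-.5,180+(y+.5)/6-.5)
a=plane(s,[Z(162,238),Z(85,254)],.054); print(a.round(4),np.linalg.norm(a[1]-a[0]))
print(bot.finish_job())
```

```text
[[ 0.5674 -0.1013  0.054 ]
 [ 0.5676 -0.1295  0.054 ]] 0.02813026239477771
the job is handed in; nothing more can be done
None
```

I pressed the thumb plate down to its stop with one finger. With the plate held down, I pushed the bolt back by its knob with the other finger until it hit its stop. Then I lifted the hand straight up and moved it clear, and handed the job in at about 8.4 s.

My last checks were on camera images and force readings, as the joint values themselves cannot be read:
- **Bolt:** the scene picture shows the knob moved 28.1 mm, against a full draw of 28 mm. At the end of the push, the sideways force rose from about 9 N to 20 N while the tool barely moved.
- **Catch:** the vertical force stayed at about 12 N or more at every reading during the push. The thumb plate's outer corner is back at its starting place in the picture, so the catch has sprung up.
- **Wheel and loose things:** I saw no change by eye in the wheel and figure, spatula, jar, bowl or sanding block. I did not measure them.
- **Hand:** it is clear of everything, with wrist force about 1 N, which is within the sensor's noise.

No check failed or disagreed.

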